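# Set the drying cabinet's door ajar on its stay

## Task

Leave the drying cabinet's door propped ajar to air: take the stay bar by its black bent-up grip, swing the door open with it and drop the hole framed in orange over the brass peg on the cabinet top, so that the bar lies flat, then let go. Leave the jar, the beaker and the canister standing where they are.

Things in the scene. Friction and masses are not known exactly. Their poses are not given: they have to be found in the camera images.
- cabinet: Drying cabinet with clear walls and a white base and top, 280 deep (x) x 400 wide (y) x 200 high, fixed to the bench; origin at the centre of its underside, its front (door side) at x = -140 of its own frame. Its top is at z = 200.
- rail_mid (a point): Middle of the axis of a steel rail, 22 thick, that runs along the cabinet's y over its whole width, 125 above its top, on two end posts. It stands over or just beyond the stay's grip: a gripper pointing straight down hits it, so lean the gripper back towards the door by 35 to 45 degrees, fingers pointing down and away from the door. Axes as the cabinet's.
- door (a joint): Door opening in rad: 0 shut, grows as the door swings out towards the robot about its upright hinge at the cabinet's +y end, stops at 1.2. Door 360 wide, 16 thick, top level with the cabinet's. Friction hinge (0.15 N m): it stays where it is left. About 0.37 when the orange hole is on the peg.
- door_hinge (a point): Point on the door's upright hinge line, at the height of the stay bar's mid-plane (5.5 above the cabinet top).
- stay_pivot (a point): Point on the door's top edge about which the stay bar turns and lifts, 220 from the hinge line, at the bar's mid-plane. Its x axis is the bar's heading (level) from the pivot to the grip, z is up.
- stay_swivel (a joint): Turn of the stay bar about the upright axis at its pivot, rad, relative to the door: 0 when the bar is square to the door, pointing over the cabinet; positive turns counter-clockwise seen from above. Turns freely, range -0.9 to 1.3; about 0.47 when the orange hole is on the peg.
- stay_lift (a joint): Upward tilt of the stay bar about its pivot, rad: 0 lying flat 3 above the cabinet top, where it stops; up to 1.0. It falls back by its weight.
- stay_hole (a point): Centre (mid-thickness) of the stay bar's orange-framed hole, third of four from the pivot, 150 from the pivot. The bar is steel, 26 wide, 5 thick, about 160 g; the holes are 13 in diameter, at 100, 125, 150 and 175 from the pivot on its middle line. Axes: x along the bar away from the pivot, z out of its upper face.
- stay_grip (a point): Middle of the stay bar's black grip, 64 long, 14 wide (across the stay), 10 thick, rising 35 degrees from the end of the flat bar, away from the pivot. The point lies 216 from the pivot along the bar and 18 above its mid-plane. Axes as those of the flat bar. Pinch it across its 14 width.
- peg_tip (a point): Tip of the fixed upright brass peg on the cabinet top near its front: 9 in diameter with a round end, 19 high above the cabinet top. This point is on its axis, at the very top.
- jar: Loose small glass jar with a blue lid, 44 in diameter, 65 high, standing on the cabinet top near the hinge end; origin at the centre of its underside. To be left standing.
- beaker: Loose clear plastic beaker, 84 in diameter, 120 high, standing on the bench beside the cabinet; origin at the centre of its underside. To be left standing.
- canister: Loose white canister with a blue lid, 70 in diameter, 95 high, standing on the bench beside the cabinet; origin at the centre of its underside. To be left standing.
Not all that is in view belongs to the job. There is more than one size of the canister; the one meant has the size given above.

How it is judged:
By the outcome, as a careful person would: the job done as asked, in the order asked, and still so for the second after the job is handed in, with the robot touching nothing.
It also fails if it takes over 42 s, if anything falls off the work surface, if the arm or the gripper's body presses on something with over 40 N, if the wrist force passes 120 N, or if a joint passes its speed limit or range.

## Robot

A 6-joint arm with a two-finger parallel gripper is mounted at the origin on the work surface. World frame = base frame: x ahead of the robot, y to its left, z up, the work surface at z = 0. Lengths are in m, angles in degrees, forces in N, time in s.
With the tool pointing down it reaches from about 0.2 to 0.875 m from the base axis. Payload 3.4 kg.
Tool frame: the origin (TCP) lies on the front face of the gripper's body, between the roots of the fingers; the fingertips stand 97 mm ahead of it and the grasp point (between the pads) lies 78 mm ahead of it (ctrl.hold_point_z is the distance from the TCP to the grasp point, in m); x points along the fingers, z is the direction in which the jaws open and shut, and the axes are right-handed (so a half turn about x gives the same grasp; the last joint's range is limited). The gripper opens to 94 mm and grips with 3 to 60 N. Pads are 16 mm wide; open, the fingers measure 119 mm over their backs; the gripper's body (75 mm by 177 mm) begins 78 mm behind the grasp point.
Start: joints at [65.26, 15.808, 86.224, -0, 77.962, -6.933], TCP at [0.176, 0.547, 0.303] pointing down, gripper open.
Joint ranges: [-165.64, 165.64], [-43.16, 119.46], [12.63, 154.43], [-67.54, 247.53], [6.08, 155.33], [-154.97, 154.97]. Speed limits (degrees/s): [147.25, 147.25, 180, 180, 180, 180].

## Interface

Orientations are given as [roll, pitch, yaw] about the fixed x, y, z axes, in that order (R = Rz(yaw) Ry(pitch) Rx(roll)).
In Python, from station import ctrl, imaging gives the robot as it stands.
- The arm moves only by the tool step_arm, never from a script. Its argument "deltas" is a list of rows, each a list of 7 numbers: the shift along the tool's x, y, z in mm, then the turn, a rotation vector about the tool's x, y, z in degrees, then the closure, from -1 (fully open) to 1 (shut), so that 0 is half open. A call has 1 to 10 rows; each row is the pose to reach, as a shift and turn from the pose commanded when the call began, along the tool's axes at that moment; what a row does not reach only later rows make up. A row lasts 1/8 s, in which the tool goes at most 62.5 mm and 10.7 degrees, less where a joint would pass 70% of its speed; a pose out of reach is approached as far as the arm can. A call with a gripper value outside its range is refused whole. The fingers move at their own pace and stop on an object; the grip force is fixed at half the most. Time passes only in rows, so rows that repeat a pose let the fingers close. It gives the time, the measured TCP pose, the force and the opening at its end, in the units of the state.
- ctrl.read_state(): the state, without advancing time (a new reading comes with each control period).
- imaging.camera(name): name is "scene" or "top" or "wrist"; returns the picture (480x640x3 uint8, blue, green, red); there is no depth.
- imaging.get_calibration(name): a dict with "fx", "fy", "cx", "cy" (pixels), "pose" (4x4, takes a point from camera to world coordinates). Camera axes: x right, y down, z forward; pixel columns grow to the right and rows downward; lengths in m; the calibration is good to about 2 mm. A picture is of the moment at which its call begins: read the wrist's pose just before it. get_calibration takes no time and is no camera call; for the wrist camera it gives the pose at the moment of the call.
- ctrl.job_done(): hands the job in, once; it reports no verdict.
The state is a dict: "time": time; "q": joint angles; "joint_velocities": joint speeds; "effort": joint torques, N m; "eef_pos": TCP position; "tcp_rot": TCP orientation; "contact_force": force on the tool from outside, world axes, zero at the start; "wrist_torque": the same for the moment, N m; "opening": finger opening in m.
Only numpy, scipy, OpenCV 4.12 (cv2) and the standard library are available. Lean on these libraries where they do the work, as an engineer would, in place of code of your own. Each camera call takes 0.05 s, during which the arm holds its last target.

## Working session

There is one attempt and no reset: what is moved stays moved. The work goes in short steps, Python scripts to look and compute and a tool call to move; the robot and the scene stay as the last step left them, time stands still between calls to the robot, and variables do not carry over. Pictures are saved under pics/ and viewed, and the job is handed in when it is done.

Besides the shell and the picture viewer there is one more tool, called in YAML: its name, and indented under it one key for each argument. step_arm: Moves the arm, as the interface text tells. Its arguments: {"type":"object","properties":{"deltas":{"type":"array","items":{"type":"array","items":{"type":"number"}}}},"required":["deltas"]}

```bash
mkdir -p pics; ls; python3 - <<'E'
from station import ctrl, imaging
import cv2
print(ctrl.read_state())
for n in ("scene","top","wrist"):
    c=imaging.get_calibration(n); print(n,c)
    cv2.imwrite(f"pics/a_{n}.png",imaging.camera(n))
E
```

```text
pics
{'time': 0.0, 'q': array([ 6.52585601e+01,  1.58468354e+01,  8.62941844e+01, -8.42288074e-04,
        7.79613865e+01, -6.93269772e+00]), 'joint_velocities': array([-0.05631949,  0.09748576,  0.02234648, -0.04791172,  0.00923409,
       -0.1363674 ]), 'effort': array([-4.18748150e-04, -4.04577041e+01, -2.37227708e+01,  7.00612692e-02,
        3.44785221e-02, -1.51993727e-04]), 'eef_pos': array([0.17570221, 0.54708812, 0.30181962]), 'tcp_rot': array([ 173.52800744,   89.89759034, -114.28055833]), 'contact_force': array([-0.79046576, -0.57421477,  0.02719845]), 'wrist_torque': array([ 0.04858255, -0.07252982,  0.03642584]), 'opening': 0.09417124020749212}
scene {'fx': 498.2929274036733, 'fy': 498.2929274036733, 'cx': 317.95781240454886, 'cy': 237.24308045327288, 'pose': array([[-0.8458282 ,  0.48019241, -0.23235727,  0.84820306],
       [ 0.53336037,  0.75302001, -0.38534087,  0.47240512],
       [-0.01006809, -0.44986233, -0.89304116,  1.21247695],
       [ 0.        ,  0.        ,  0.        ,  1.        ]])}
top {'fx': 601.9487002496369, 'fy': 601.9487002496369, 'cx': 313.1929754688932, 'cy': 240.78584459670668, 'pose': array([[ 0.00341313, -0.99855419,  0.0536459 ,  0.49746062],
       [-0.99987418, -0.00257676,  0.01565189,  0.04741199],
       [-0.01549103, -0.05369257, -0.99843735,  1.60543277],
       [ 0.        ,  0.        ,  0.        ,  1.        ]])}
wrist {'fx': 365.1890772928779, 'fy': 365.1890772928779, 'cx': 312.65524873714315, 'cy': 240.51926838319852, 'pose': array([[ 0.30607148,  0.92538495,  0.22356865,  0.1117288 ],
       [ 0.95200801, -0.29726464, -0.07290054,  0.5681391 ],
       [-0.00100201,  0.23515192, -0.97195811,  0.38469491],
       [ 0.        ,  0.        ,  0.        ,  1.        ]])}
```

View pics/a_scene.png

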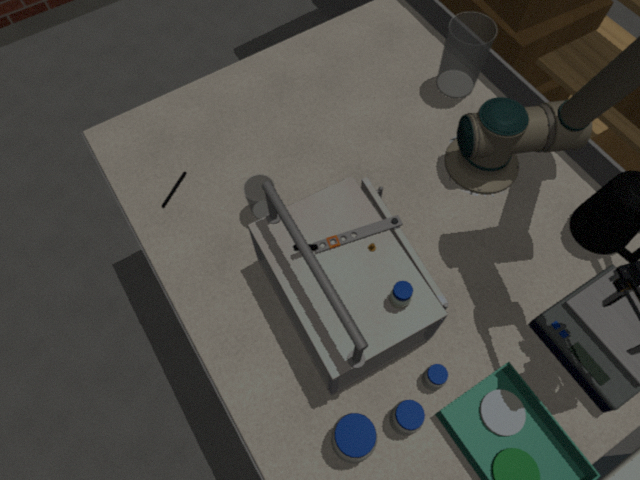

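View pics/a_top.png

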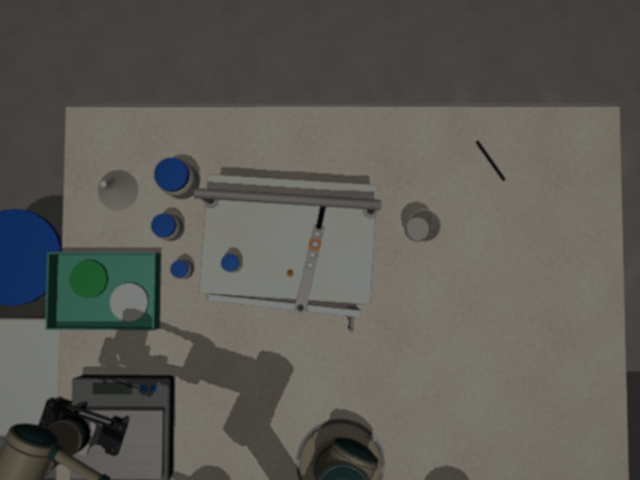

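View pics/a_wrist.png

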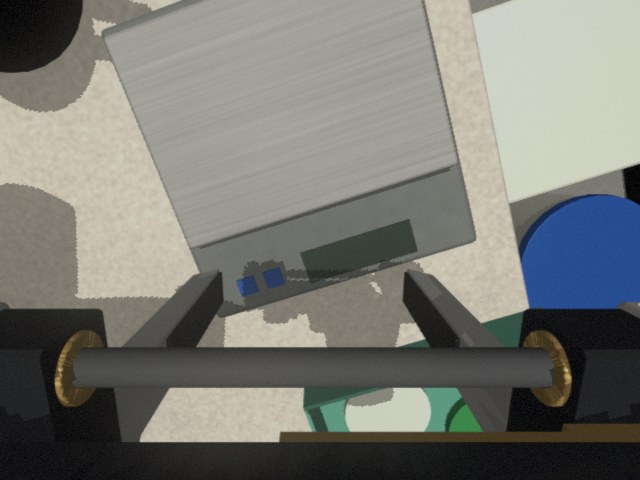

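```bash
python3 - <<'E'
import cv2
a=cv2.imread("pics/a_top.png"); s=cv2.imread("pics/a_scene.png")
c=cv2.convertScaleAbs(a[170:340,190:390],alpha=1.5); cv2.imwrite("pics/b_top.png",cv2.resize(c,(800,680)[:2],interpolation=cv2.INTER_CUBIC)[:600])
c=cv2.convertScaleAbs(s[170:320,250:450],alpha=1.5); cv2.imwrite("pics/b_scene.png",cv2.resize(c,(800,600),interpolation=cv2.INTER_CUBIC))
E
```

```text
(no output)
```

View pics/b_top.png

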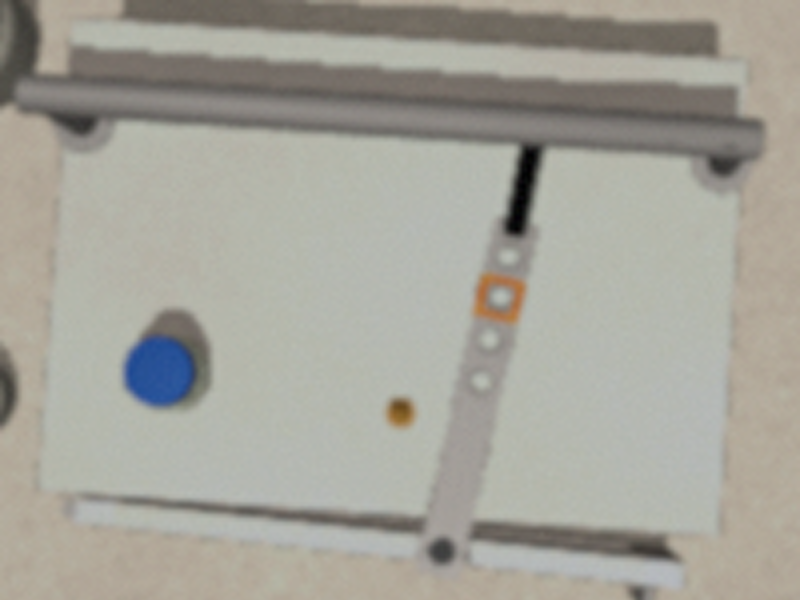

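View pics/b_scene.png

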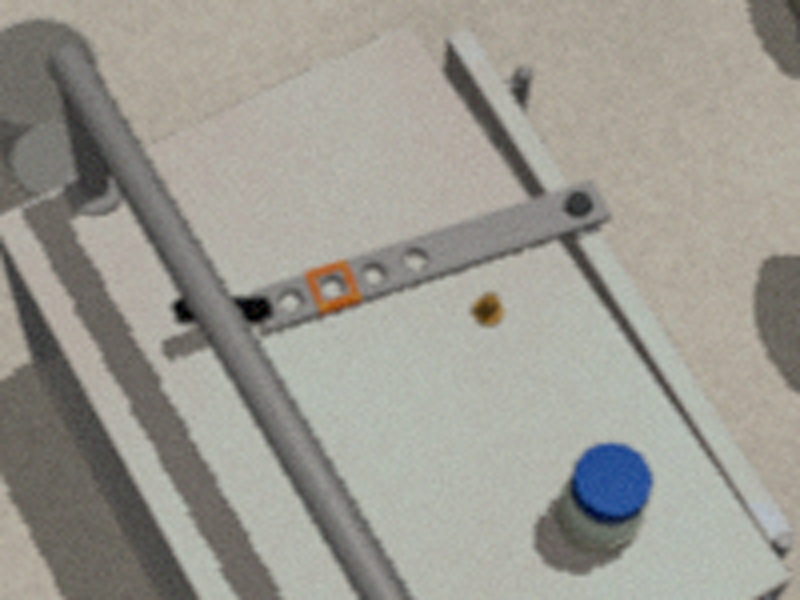

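```bash
cat > h.py <<'E'
import numpy as np, cv2
from scipy.spatial.transform import Rotation as Rn
from station import ctrl, imaging
def ray(cal,uv):
    P=cal["pose"]; d=P[:3,:3]@np.array([(uv[0]-cal["cx"])/cal["fx"],(uv[1]-cal["cy"])/cal["fy"],1.]); return P[:3,3],d/np.linalg.norm(d)
def plane(cal,uv,z):
    o,d=ray(cal,uv); return o+d*(z-o[2])/d[2]
def tri(c1,u1,c2,u2):
    o1,d1=ray(c1,u1);o2,d2=ray(c2,u2)
    t=np.linalg.lstsq(np.stack([d1,-d2],1),o2-o1,rcond=None)[0]
    p,q=o1+t[0]*d1,o2+t[1]*d2
    return (p+q)/2,np.linalg.norm(p-q)
def proj(cal,p):
    T=np.linalg.inv(cal["pose"]); q=T[:3,:3]@p+T[:3,3]; return np.array([cal["fx"]*q[0]/q[2]+cal["cx"],cal["fy"]*q[1]/q[2]+cal["cy"]])
def comps(img,lo,hi,minA=8):
    m=cv2.inRange(cv2.cvtColor(img,cv2.COLOR_BGR2HSV),np.array(lo),np.array(hi))
    n,l,s,c=cv2.connectedComponentsWithStats(m)
    return [(s[i,4],c[i].round(1),s[i,:4]) for i in range(1,n) if s[i,4]>=minA]
E
python3 - <<'E'
from h import *
np.set_printoptions(precision=4,suppress=True)
T=imaging.get_calibration("top");S=imaging.get_calibration("scene")
t=cv2.imread("pics/a_top.png");s=cv2.imread("pics/a_scene.png")
for n,i in (("top",t),("scene",s)):
    print(n,"orange",comps(i,(3,120,60),(25,255,255),5)); print("blue",[(a,c) for a,c,_ in comps(i,(105,120,40),(130,255,255),30)])
piv=tri(T,(300.2,307.5),S,(394.75,221.25));print("piv",piv, plane(T,(300.2,307.5),.21))
pl=plane(T,(200,194),.325);pr=plane(T,(379,204.5),.325);print("rail",pl,pr,np.degrees(np.arctan2(*(pl-pr)[:2])))
# cabinet top corners (front)
for uv in [(190+40/4,170+488/4),(190+718/4,170+533/4),(190+75/4,170+20/4),(190+747/4,170+60/4)]: print(plane(T,uv,.2))
for uv in [(190+72/4,170+500/4),(190+685/4,170+562/4)]: print("door",plane(T,uv,.2))
E
```

```text
top orange [(np.int32(55), array([314.3, 243.9]), array([309, 239,  12,  11], dtype=int32)), (np.int32(24), array([289.7, 273. ]), array([287, 271,   6,   5], dtype=int32))]
blue [(np.int32(865), array([171.1, 174. ])), (np.int32(4519), array([ 23.9, 255.5])), (np.int32(426), array([163., 225.])), (np.int32(216), array([229.5, 262.3])), (np.int32(217), array([179. , 268.5])), (np.int32(40), array([143.2, 388.2])), (np.int32(40), array([152.6, 388.2]))]
scene orange [(np.int32(5), array([561.2,  21.8]), array([560,  21,   3,   3], dtype=int32)), (np.int32(8), array([510.6,  31.1]), array([510,  29,   3,   5], dtype=int32)), (np.int32(13), array([588.4,  37.1]), array([586,  34,   6,   7], dtype=int32)), (np.int32(5), array([595. ,  37.2]), array([593,  37,   5,   2], dtype=int32)), (np.int32(11), array([603.5,  41.2]), array([601,  39,   6,   5], dtype=int32)), (np.int32(5), array([576. ,  43.6]), array([575,  42,   3,   4], dtype=int32)), (np.int32(7), array([593.6,  45.3]), array([592,  43,   4,   6], dtype=int32)), (np.int32(14), array([564.8,  47.5]), array([563,  46,   6,   5], d
[... 1646 characters left out ...]
41.6]), array([327, 235,  13,  14], dtype=int32)), (np.int32(22), array([372., 247.]), array([369, 244,   6,   7], dtype=int32))]
blue [(np.int32(291), array([402.5, 290.2])), (np.int32(45), array([555.7, 324.7])), (np.int32(47), array([563.2, 333.6])), (np.int32(312), array([437.1, 373.9])), (np.int32(664), array([409.5, 414.4])), (np.int32(1408), array([354.8, 435. ]))]
piv (array([0.4177, 0.0991, 0.2095]), np.float64(0.0009877556307770286)) [0.4181 0.0988 0.21  ]
rail [0.6662 0.3107 0.325 ] [ 0.6442 -0.0727  0.325 ] 3.2849329309930533
[0.4526 0.3333 0.2   ]
[ 0.4281 -0.0618  0.2   ]
[0.7277 0.3163 0.2   ]
[ 0.7044 -0.0793  0.2   ]
door [0.4457 0.3145 0.2   ]
door [ 0.4112 -0.0427  0.2   ]
```

```bash
python3 - <<'E'
from h import *
np.set_printoptions(precision=4,suppress=True)
T=imaging.get_calibration("top");S=imaging.get_calibration("scene")
print("hole",tri(T,(314.5,244.1),S,(333,241.6)),plane(T,(314.5,244.1),.208),plane(S,(333,241.6),.208))
print("peg",tri(T,(289.7,273),S,(372,247)),plane(T,(289.7,273),.215),plane(S,(372,247),.215))
print("jar",plane(T,(229.5,262.3),.265))
t=cv2.imread("pics/a_top.png");s=cv2.imread("pics/a_scene.png")
for i,r in ((t,(200,240,300,345)),(s,(225,260,280,330))):
    g=cv2.cvtColor(i,cv2.COLOR_BGR2GRAY)[r[0]:r[1],r[2]:r[3]]
    ys,xs=np.where(g<28); print(len(xs),xs.mean()+r[2],ys.mean()+r[0],xs.min()+r[2],xs.max()+r[2],ys.min()+r[0],ys.max()+r[0])
st=ctrl.read_state(); print(Rn.from_euler("xyz",st["tcp_rot"],degrees=True).as_matrix(), st['time'])
E
```

```text
hole (array([0.5646, 0.0664, 0.2085]), np.float64(0.0006025232286230086)) [0.5648 0.0663 0.208 ] [0.5642 0.0664 0.208 ]
peg (array([0.4975, 0.1237, 0.206 ]), np.float64(0.00017466698750589376)) [0.4976 0.1232 0.215 ] [0.5006 0.1269 0.215 ]
jar [0.5209 0.255  0.265 ]
71 320.16901408450707 217.11267605633802 317 323 207 227
44 307.90909090909093 246.88636363636363 294 316 245 249
[[-0.0005 -0.9521  0.3058]
 [-0.0012  0.3058  0.9521]
 [-1.      0.0001 -0.0013]] 0.15
```

```bash
cat > m.py <<'E'
from h import *
np.set_printoptions(precision=4,suppress=True)
peg=np.array([.4975,.1237]); piv0=np.array([.4178,.0990]); hole0=np.array([.5646,.0664]); Zp=.2055
cab=np.radians(-3.4)
th0=.037; dy0=cab-th0   # door yaw
hinge=piv0+.22*np.array([-np.sin(dy0),np.cos(dy0)])
def piv(th):
    a=cab-th; return hinge-.22*np.array([-np.sin(a),np.cos(a)])
def tool(th,hd,l,tilt=38,back=.003,flip=1):
    """th door rad, hd world bar heading rad, l lift -> TCP pos,R ; grasp back along approach"""
    Rb=Rn.from_euler("zy",[0,0]).as_matrix()
    Rb=Rn.from_euler("ZY",[hd,-l]).as_matrix()
    g=np.r_[piv(th),Zp]+Rb@np.array([.216,0,.018])
    t=np.radians(tilt)
    x=Rb@np.array([np.sin(t),0,-np.cos(t)]); z=Rb@np.array([0,flip*1.,0]); y=np.cross(z,x)
    R=np.stack([x,y,z],1)
    return g-x*(ctrl.hold_point_z+back),R,g
E
python3 - <<'E'
from m import *
from scipy.optimize import brentq
f=lambda th:np.linalg.norm(piv(th)-peg)-.15
th=brentq(f,0,.8);d=peg-piv(th);hd=np.arctan2(d[1],d[0])
print("hinge",hinge,"th",th,"hd",np.degrees(hd),"swivel",hd-(cab-th),"piv",piv(th))
h0=hole0-piv0;hd0=np.arctan2(h0[1],h0[0])
for fl in(1,-1):
  p,R,g=tool(th0,hd0,0,flip=fl);print(p,g);
  R0=Rn.from_euler("xyz",ctrl.read_state()["tcp_rot"],degrees=True).as_matrix()
  print(Rn.from_matrix(R0.T@R).as_rotvec(degrees=True))
print("peg dist now",np.linalg.norm(peg-piv0))
T=imaging.get_calibration("top")
print("grip in top view",proj(T,g),"rail x at y", .6486+(.0222/.3834)*(g[1]-.0))
E
```

```text
hinge [0.439 0.318] th 0.36884051662385875 hd 2.238573874180796 swivel 0.4672521958452461 piv [0.3476 0.1178]
[0.5797 0.063  0.2876] [0.6287 0.0522 0.2235]
[ -5.0674  -1.8264 -37.9835]
[0.5797 0.063  0.2876] [0.6287 0.0522 0.2235]
[165.4639 -56.9913   2.7404]
peg dist now 0.08343967881050357
grip in top view [320.6125 216.1219] rail x at y 0.6516209972752597
```

```bash
cat > rows.py <<'E'
from m import *
def rel(p,R,p0=None,R0=None):
    if p0 is None:
        s=ctrl.read_state(); p0=s["eef_pos"]; R0=Rn.from_euler("xyz",s["tcp_rot"],degrees=True).as_matrix()
    return np.r_[R0.T@(p-p0)*1000, Rn.from_matrix(R0.T@R).as_rotvec(degrees=True)].round(1)
hd0=np.arctan2(*(hole0-piv0)[::-1])
E
python3 - <<'E'
from rows import *
p,R,g=tool(th0,hd0,0)
pre=p-.1*R[:,0]
print(rel(np.array([.30,.33,.44]),R)); print(pre,rel(pre,R)); print(rel(p,R))
E
```

```text
[-137.8 -184.7 -169.    -5.1   -1.8  -38. ]
[0.5196 0.0764 0.3664] [ -64.  -471.4 -343.2   -5.1   -1.8  -38. ]
[  14.8 -532.7 -337.4   -5.1   -1.8  -38. ]
```

step_arm:
  deltas:
    - [-35, -20, -18, 0, 0, 0, -1]
    - [-70, -50, -45, -1, 0, -5, -1]
    - [-105, -85, -80, -1.5, -0.5, -11, -1]
    - [-135, -125, -115, -2.5, -1, -17, -1]
    - [-150, -170, -155, -3.5, -1.2, -23, -1]
    - [-150, -220, -195, -4, -1.5, -29, -1]
    - [-145, -270, -230, -4.5, -1.8, -34, -1]
    - [-130, -325, -265, -5.1, -1.8, -38, -1]
    - [-110, -375, -300, -5.1, -1.8, -38, -1]
    - [-90, -425, -325, -5.1, -1.8, -38, -1]

```text
time: 1.4
eef_pos: [0.4791, 0.1085, 0.3936]
tcp_rot: [-89.8, 51.9, -12.4]
contact_force: [0.6, 1.0, -0.3]
opening: 0.0936
```

step_arm:
  deltas:
    - [0, 0, 0, 0, 0, 0, -1]
    - [0, 0, 0, 0, 0, 0, -1]

```text
time: 1.65
eef_pos: [0.4788, 0.11, 0.3935]
tcp_rot: [-89.9, 52.0, -12.5]
contact_force: [0.4, 0.5, 0.7]
opening: 0.094
```

```bash
python3 - <<'E'
from rows import *
p,R,g=tool(th0,hd0,0)
print(ctrl.read_state()["eef_pos"],rel(p-.1*R[:,0],R),rel(p,R))
c=imaging.get_calibration("wrist"); im=imaging.camera("wrist"); cv2.imwrite("pics/c_wrist.png",im)
print("exp peg",proj(c,np.r_[peg,.219]),proj(c,np.r_[hole0,.208]),proj(c,g))
print(comps(im,(3,120,60),(25,255,255),20))
E
```

```text
[0.4788 0.11   0.3935] [ 50.4 -20.5 -23.9  -0.1   0.   -0. ] [150.4 -20.6 -24.   -0.1   0.   -0. ]
exp peg [341.2342 102.6806] [281.2864 186.8713] [285.4185 253.0457]
[(np.int32(367), array([341.3,  88.4]), array([328,  75,  26,  30], dtype=int32)), (np.int32(511), array([281.8, 187. ]), array([263, 176,  37,  24], dtype=int32)), (np.int32(45), array([636.2, 280.6]), array([632, 278,   8,   7], dtype=int32)), (np.int32(221), array([585.1, 286.3]), array([568, 282,  35,  10], dtype=int32)), (np.int32(233), array([546.8, 290.3]), array([529, 286,  37,  10], dtype=int32)), (np.int32(219), array([507.4, 294.4]), array([490, 290,  36,  10], dtype=int32)), (np.int32(299), array([572.1, 298.5]), array([552, 293,  41,  12], dtype=int32)), (np.int32(99), array([601.2, 295.6]), array([594, 292,  15,   8], dtype=int32)), (np.int32(157), array([472.8, 298. ]), array([457, 294,  30,   8], dtype=int32)), (np.int32(281), array([531.2, 302.5]), array([512, 298,  39,  10], dtype=int32)), (np.int32(76), array([393.4, 306.5]), array([382, 303,  22,   7], dtype=int32)), (np.int32(258), array([491.6, 306
[... 4992 characters left out ...]
), array([257, 420,  34,  12], dtype=int32)), (np.int32(328), array([236.8, 427.3]), array([221, 422,  33,  12], dtype=int32)), (np.int32(300), array([201.2, 429.2]), array([185, 424,  33,  11], dtype=int32)), (np.int32(4635), array([476.3, 434.7]), array([275, 424, 365,  18], dtype=int32)), (np.int32(299), array([166.7, 431. ]), array([151, 426,  32,  11], dtype=int32)), (np.int32(47), array([145. , 432.6]), array([141, 428,   8,  10], dtype=int32)), (np.int32(199), array([254.6, 438.5]), array([237, 435,  35,   7], dtype=int32)), (np.int32(138), array([218.1, 439.4]), array([201, 437,  33,   5], dtype=int32)), (np.int32(73), array([183.5, 440.2]), array([167, 439,  31,   3], dtype=int32))]
```

View pics/c_wrist.png

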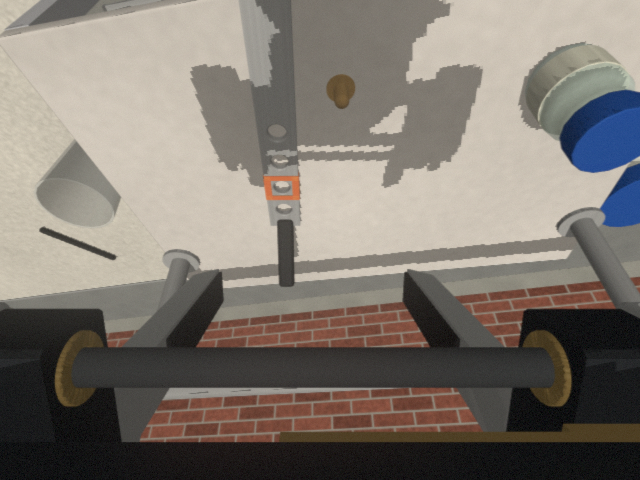

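step_arm:
  deltas:
    - [18, -20.5, -24, 0, 0, 0, -1]
    - [50, -20.5, -24, 0, 0, 0, -1]
    - [80, -20.5, -24, 0, 0, 0, -1]
    - [110, -20.5, -24, 0, 0, 0, -1]
    - [135, -20.5, -24, 0, 0, 0, -1]
    - [150, -20.5, -24, 0, 0, 0, -1]
    - [150, -20.5, -24, 0, 0, 0, -1]

```text
time: 2.58
eef_pos: [0.5797, 0.0648, 0.2877]
tcp_rot: [-90.0, 52.0, -12.3]
contact_force: [-1.1, 0.1, -0.4]
opening: 0.094
```

```bash
python3 - <<'E'
from rows import *
p,R,g=tool(th0,hd0,0)
s=ctrl.read_state();print(s["eef_pos"],rel(p,R),s["contact_force"])
im=imaging.camera("wrist"); cv2.imwrite("pics/d_wrist.png",im)
E
```

```text
[0.5797 0.0648 0.2877] [ 0.3 -0.3 -1.7  0.1  0.1 -0. ] [-1.0885  0.063  -0.3607]
```

View pics/d_wrist.png

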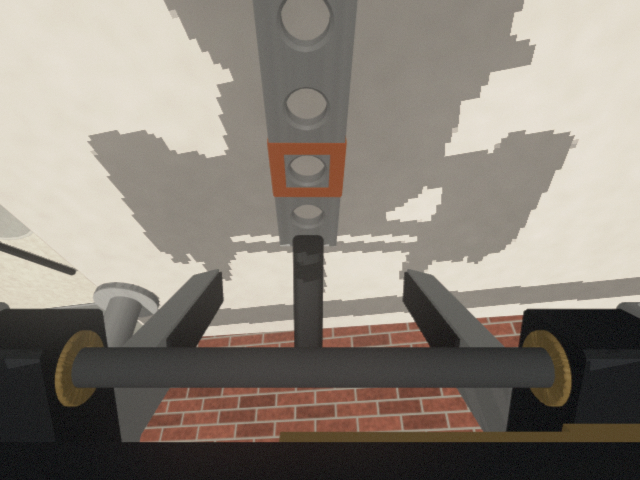

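step_arm:
  deltas:
    - [0, 0, -1.5, 0, 0, 0, -1]
    - [0, 0, -1.5, 0, 0, 0, 1]
    - [0, 0, -1.5, 0, 0, 0, 1]
    - [0, 0, -1.5, 0, 0, 0, 1]
    - [0, 0, -1.5, 0, 0, 0, 1]
    - [0, 0, -1.5, 0, 0, 0, 1]
    - [0, 0, -1.5, 0, 0, 0, 1]
    - [0, 0, -1.5, 0, 0, 0, 1]

```text
time: 3.62
eef_pos: [0.5795, 0.0619, 0.2881]
tcp_rot: [-89.9, 52.0, -12.4]
contact_force: [-0.4, -0.2, 0.2]
opening: 0.0271
```

```bash
python3 - <<'E'
from rows import *
s=ctrl.read_state();print(s["eef_pos"],s["contact_force"],s["opening"],s["time"])
p,R,g=tool(th0,hd0,0); print(rel(p,R))
# path: open flat beside peg, then lift, then swing
def gap(th,hd):
    d=peg-piv(th); u=np.array([np.cos(hd),np.sin(hd)]); return d@u*1000, (u[0]*d[1]-u[1]*d[0])*1000
for th,hd,l in [(.037,hd0,0),(.12,np.radians(-12),0.),(.2,np.radians(-11),0),(.28,np.radians(-10),.05),(.369,np.radians(-9),.1),(.369,np.radians(-9),.22),(.369,np.radians(-3),.22),(.369,np.radians(2.24),.22),(.369,np.radians(2.24),.1),(.369,np.radians(2.24),0)]:
    p,R,g=tool(th,hd,l); print(th,round(np.degrees(hd),1),l,"peg along/lateral",np.round(gap(th,hd),0),"row",rel(p,R))
E
```

```text
[0.5795 0.0619 0.2881] [-0.3996 -0.1566  0.2064] 0.027054564055988092 3.625
[ 0.4  0.3  1.2 -0.   0.   0. ]
0.037 -12.5 0 peg along/lateral [72. 41.] row [ 0.4  0.3  1.2 -0.   0.   0. ]
0.12 -12.0 0.0 peg along/lateral [91. 42.] row [-10.8  14.6   1.3  -0.4  -0.3   0. ]
0.2 -11.0 0 peg along/lateral [109.  40.] row [-21.7  28.5   4.2  -1.2  -0.9   0. ]
0.28 -10.0 0.05 peg along/lateral [127.  36.] row [-41.7  40.8   8.3  -2.   -1.6  -2.8]
0.369 -9.0 0.1 peg along/lateral [147.  29.] row [-62.8  54.9  14.1  -2.7  -2.3  -5.7]
0.369 -9.0 0.22 peg along/lateral [147.  29.] row [-85.   53.9  13.3  -2.5  -2.4 -12.6]
0.369 -3.0 0.22 peg along/lateral [149.  14.] row [-86.   55.3  28.3  -6.8  -6.6 -12.5]
0.369 2.2 0.22 peg along/lateral [150.  -0.] row [-87.7  57.4  41.1 -10.6 -10.3 -12.5]
0.369 2.2 0.1 peg along/lateral [150.  -0.] row [-65.8  58.8  44.4 -11.2  -9.6  -5.7]
0.369 2.2 0 peg along/lateral [150.  -0.] row [-47.7  61.8  46.7 -11.6  -9.    0. ]
```

step_arm:
  deltas:
    - [0, 0, 0, 0, 0, 0, 1]
    - [0, 0, 0, 0, 0, 0, 1]
    - [0, 0, 0, 0, 0, 0, 1]
    - [0, 0, 0, 0, 0, 0, 1]

```text
time: 4.12
eef_pos: [0.5795, 0.0619, 0.2882]
tcp_rot: [-89.9, 52.0, -12.4]
contact_force: [-0.5, 0.4, 0.6]
opening: 0.0135
```

```bash
python3 - <<'E'
from rows import *
s=ctrl.read_state();print(s["eef_pos"],s["contact_force"],s["opening"],s["time"])
p,R,g=tool(th0,hd0,0); print(rel(p,R))
im=imaging.camera("wrist"); cv2.imwrite("pics/e_wrist.png",im)
E
```

```text
[0.5795 0.0619 0.2882] [-0.5393  0.425   0.6237] 0.01346202152685805 4.125
[ 0.4  0.3  1.2 -0.   0.1  0. ]
```

View pics/e_wrist.png

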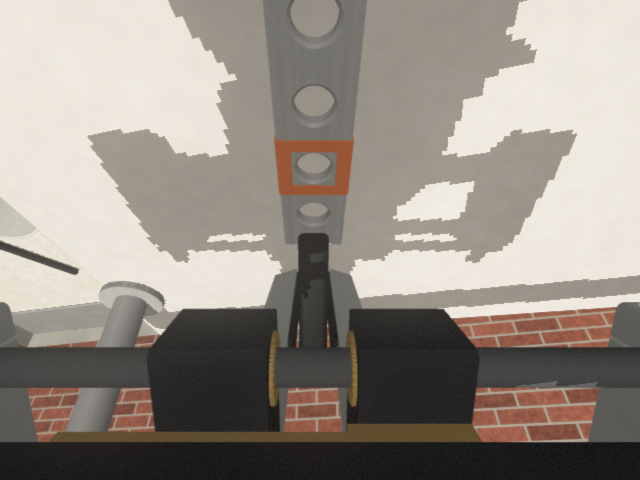

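```bash
cat > path.py <<'E'
from rows import *
def path(a,b,n,start=None,A=(th0,hd0,0)):
    p0,R0,_=tool(*A)
    for k in range(1,n+1):
        f=k/n; q=[a[i]+(b[i]-a[i])*f for i in range(3)]
        p,R,_=tool(*q); print(list(rel(p,R,p0,R0)))
E
python3 - <<'E'
from path import *
path((th0,hd0,0),(.2,np.radians(-11),.02),5)
path((.2,np.radians(-11),.02),(.369,np.radians(-9),.1),5)
E
```

```text
[np.float64(-5.1), np.float64(5.5), np.float64(0.1), np.float64(-0.2), np.float64(-0.2), np.float64(-0.2)]
[np.float64(-10.3), np.float64(11.0), np.float64(0.5), np.float64(-0.5), np.float64(-0.4), np.float64(-0.5)]
[np.float64(-15.4), np.float64(16.5), np.float64(1.1), np.float64(-0.7), np.float64(-0.6), np.float64(-0.7)]
[np.float64(-20.5), np.float64(22.0), np.float64(1.9), np.float64(-1.0), np.float64(-0.8), np.float64(-0.9)]
[np.float64(-25.7), np.float64(27.5), np.float64(2.9), np.float64(-1.2), np.float64(-0.9), np.float64(-1.1)]
[np.float64(-33.2), np.float64(32.9), np.float64(4.4), np.float64(-1.5), np.float64(-1.2), np.float64(-2.1)]
[np.float64(-40.7), np.float64(38.3), np.float64(6.2), np.float64(-1.8), np.float64(-1.5), np.float64(-3.0)]
[np.float64(-48.2), np.float64(43.7), np.float64(8.2), np.float64(-2.1), np.float64(-1.7), np.float64(-3.9)]
[np.float64(-55.7), np.float64(49.2), np.float64(10.4), np.float64(-2.4), np.float64(-2.0), np.float64(-4.8)]
[np.float64(-63.2), np.float64(54.6), np.float64(12.8), np.float64(-2.7), np.float64(-2.3), np.float64(-5.7)]
```

step_arm:
  deltas:
    - [-5, 5.5, 0, -0.2, -0.2, -0.2, 1]
    - [-10, 11, 0.5, -0.5, -0.4, -0.5, 1]
    - [-15.5, 16.5, 1, -0.7, -0.6, -0.7, 1]
    - [-20.5, 22, 2, -1, -0.8, -0.9, 1]
    - [-25.5, 27.5, 3, -1.2, -0.9, -1.1, 1]
    - [-25.5, 27.5, 3, -1.2, -0.9, -1.1, 1]

```text
time: 4.92
eef_pos: [0.5425, 0.0731, 0.2909]
tcp_rot: [-90.0, 50.9, -11.0]
contact_force: [-0.1, 0.7, -0.5]
opening: 0.0136
```

```bash
python3 - <<'E'
from path import *
s=ctrl.read_state();print(s["eef_pos"],s["contact_force"],s["opening"],s["wrist_torque"])
c=imaging.get_calibration("wrist");im=imaging.camera("wrist"); cv2.imwrite("pics/f_wrist.png",im)
h=np.r_[piv(.2)+.15*np.array([np.cos(np.radians(-11)),np.sin(np.radians(-11))]),.211]
print(proj(c,h),[x for x in comps(im,(3,120,60),(25,255,255),300) if x[1][1]<260])
print(proj(c,np.r_[peg,.219]))
A=(.2,np.radians(-11),.02)
path(A,(.369,np.radians(-9),.1),5,A=A)
E
```

```text
[0.5425 0.0731 0.2909] [-0.1347  0.6671 -0.508 ] 0.01360222934348795 [ 0.1725  0.4786 -0.0432]
[315.1165 169.9906] [(np.int32(2947), array([454.7,  44.8]), array([422,  13,  62,  70], dtype=int32)), (np.int32(2474), array([314. , 164.7]), array([275, 138,  79,  56], dtype=int32))]
[467.2079  73.5967]
[np.float64(-7.6), np.float64(5.2), np.float64(1.8), np.float64(-0.3), np.float64(-0.3), np.float64(-0.9)]
[np.float64(-15.2), np.float64(10.4), np.float64(3.8), np.float64(-0.6), np.float64(-0.5), np.float64(-1.8)]
[np.float64(-22.7), np.float64(15.6), np.float64(6.0), np.float64(-0.9), np.float64(-0.8), np.float64(-2.8)]
[np.float64(-30.3), np.float64(20.9), np.float64(8.4), np.float64(-1.2), np.float64(-1.0), np.float64(-3.7)]
[np.float64(-37.8), np.float64(26.1), np.float64(11.1), np.float64(-1.5), np.float64(-1.3), np.float64(-4.6)]
```

View pics/f_wrist.png

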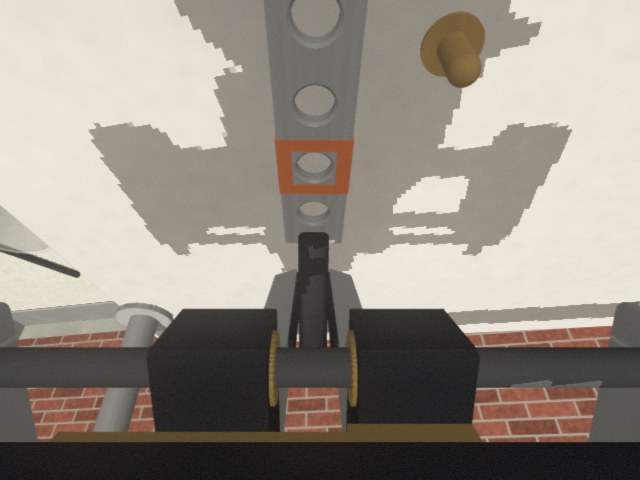

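step_arm:
  deltas:
    - [-7.5, 5, 2, -0.3, -0.3, -0.9, 1]
    - [-15, 10.5, 4, -0.6, -0.5, -1.8, 1]
    - [-22.5, 15.5, 6, -0.9, -0.8, -2.8, 1]
    - [-30.5, 21, 8.5, -1.2, -1, -3.7, 1]
    - [-38, 26, 11, -1.5, -1.3, -4.6, 1]
    - [-38, 26, 11, -1.5, -1.3, -4.6, 1]

```text
time: 5.72
eef_pos: [0.5011, 0.0924, 0.3041]
tcp_rot: [-90.0, 46.3, -9.0]
contact_force: [0.1, 1.4, -0.6]
opening: 0.0133
```

```bash
python3 - <<'E'
from path import *
s=ctrl.read_state();print(s["eef_pos"],s["contact_force"],s["opening"],s["wrist_torque"])
A=(.369,np.radians(-9),.1);B=(.369,np.radians(-9),.2)
print(tool(*A)[0])
path(A,B,3,A=A)
path(B,(.369,np.radians(1),.2),5,A=A)
E
```

```text
[0.5011 0.0924 0.3041] [ 0.0701  1.439  -0.6283] 0.013341950169280917 [ 0.2182  0.5065 -0.0433]
[0.5025 0.0933 0.3038]
[np.float64(-6.1), np.float64(-1.1), np.float64(0.0), np.float64(0.0), np.float64(-0.0), np.float64(-1.9)]
[np.float64(-12.2), np.float64(-2.1), np.float64(0.0), np.float64(0.0), np.float64(-0.0), np.float64(-3.8)]
[np.float64(-18.3), np.float64(-2.8), np.float64(-0.0), np.float64(-0.0), np.float64(-0.0), np.float64(-5.7)]
[np.float64(-18.3), np.float64(-2.8), np.float64(5.1), np.float64(-1.4), np.float64(-1.5), np.float64(-5.7)]
[np.float64(-18.5), np.float64(-2.6), np.float64(10.2), np.float64(-2.7), np.float64(-2.9), np.float64(-5.7)]
[np.float64(-18.8), np.float64(-2.2), np.float64(15.3), np.float64(-4.1), np.float64(-4.4), np.float64(-5.7)]
[np.float64(-19.3), np.float64(-1.8), np.float64(20.4), np.float64(-5.5), np.float64(-5.8), np.float64(-5.7)]
[np.float64(-19.8), np.float64(-1.2), np.float64(25.4), np.float64(-6.9), np.float64(-7.3), np.float64(-5.7)]
```

step_arm:
  deltas:
    - [-6, -1, 0, 0, 0, -1.9, 1]
    - [-12, -2, 0, 0, 0, -3.8, 1]
    - [-18.5, -3, 0, 0, 0, -5.7, 1]
    - [-18.5, -3, 5, -1.4, -1.5, -5.7, 1]
    - [-18.5, -3, 5, -1.4, -1.5, -5.7, 1]
    - [-18.5, -3, 5, -1.4, -1.5, -5.7, 1]

```text
time: 6.48
eef_pos: [0.4926, 0.0985, 0.3196]
tcp_rot: [-90.0, 40.6, -7.0]
contact_force: [-0.8, 0.2, -0.4]
opening: 0.0133
```

```bash
python3 - <<'E'
from path import *
s=ctrl.read_state();print(s["eef_pos"],s["contact_force"],s["opening"],s["time"])
A=(.369,np.radians(-7),.2);print(tool(*A)[0])
for n in ("wrist","top","scene"):
    c=imaging.get_calibration(n);im=imaging.camera(n)
    if n=="wrist": cv2.imwrite("pics/g_wrist.png",im)
    else:
        u=proj(c,np.r_[peg,.22]).astype(int); print(n,u)
        cv2.imwrite(f"pics/g_{n}.png",cv2.convertScaleAbs(cv2.resize(im[u[1]-60:u[1]+60,u[0]-80:u[0]+80],(800,600),interpolation=cv2.INTER_CUBIC),alpha=1.5))
    print(n,"peg",proj(c,np.r_[peg,.219]))
E
```

```text
[0.4926 0.0985 0.3196] [-0.7514  0.2146 -0.3646] 0.013302260699729318 6.475
[0.4928 0.1    0.319 ]
wrist peg [377.4976 130.1493]
top [289 273]
top peg [289.3833 273.0262]
scene [372 244]
scene peg [372.4598 244.4441]
```

View pics/g_wrist.png

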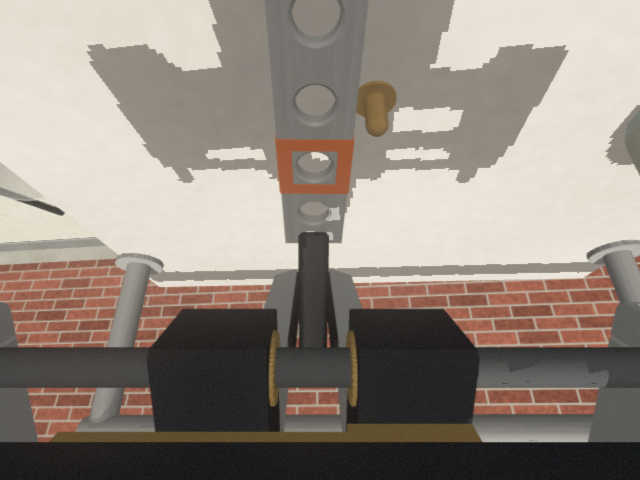

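View pics/g_top.png

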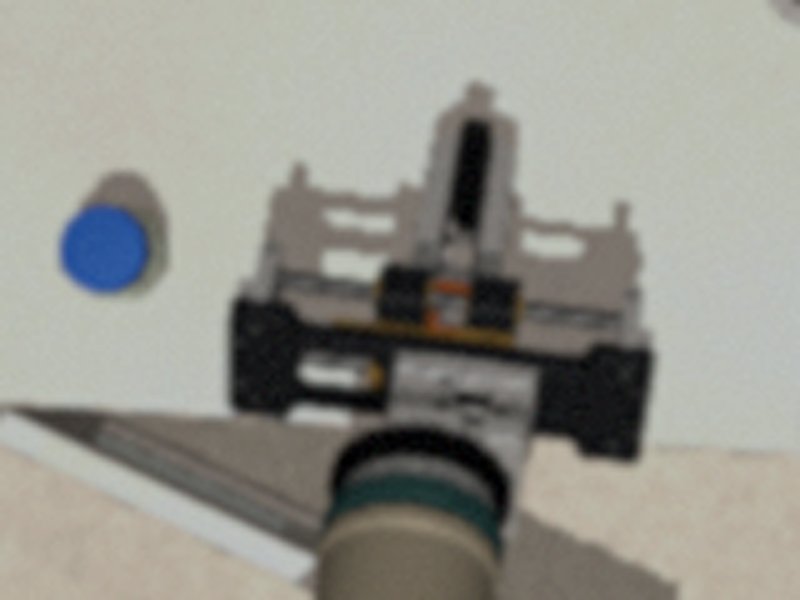

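View pics/g_scene.png

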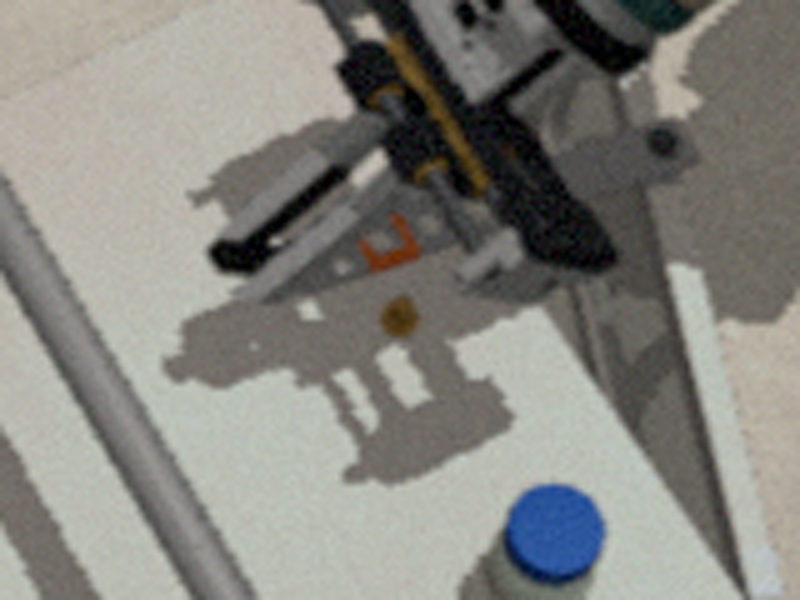

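```bash
python3 - <<'E'
from path import *
c=imaging.get_calibration("wrist"); im=cv2.imread("pics/g_wrist.png")
cv2.imwrite("pics/g_crop.png",cv2.resize(im[70:230,240:420],None,fx=4,fy=3.75,interpolation=cv2.INTER_NEAREST))
for uv in [(376.5,127)]: print(plane(c,uv,.2145), "model",peg)
# hole on bar plane
hd=np.radians(-7);l=.2
Rb=Rn.from_euler("ZY",[hd,-l]).as_matrix(); P=np.r_[piv(.369),Zp]
o,d=ray(c,(314,166)); n=Rb[:,2]; p0=P+n*.0025; q=o+d*((p0-o)@n)/(d@n)
print("frame centre in bar coords mm",Rb.T@(q-P)*1000)
for uv in[(314,138.5),(314,194)]:
    o,d=ray(c,uv);q=o+d*((p0-o)@n)/(d@n);print(Rb.T@(q-P)*1000)
E
```

```text
[0.5006 0.1239 0.2145] model [0.4975 0.1237]
frame centre in bar coords mm [150.1866  -0.6979   2.5   ]
[138.272   -0.7312   2.5   ]
[164.3198  -0.6583   2.5   ]
```

View pics/g_crop.png

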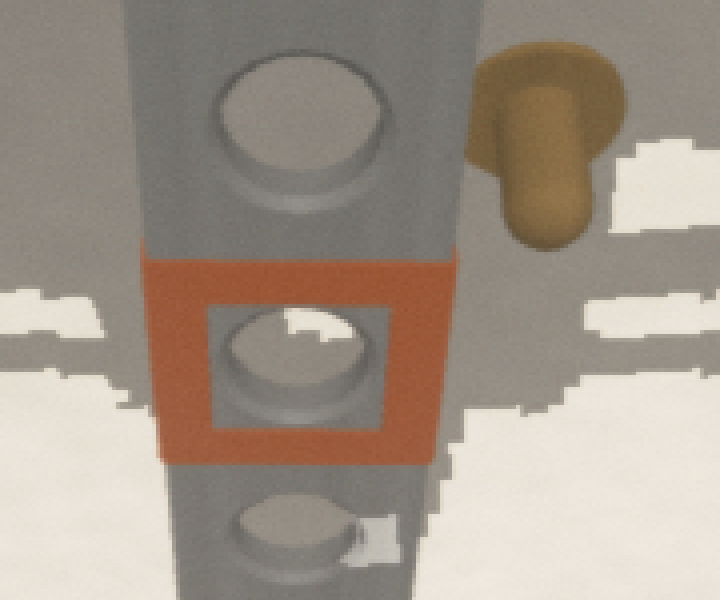

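```bash
python3 - <<'E'
from path import *
c=imaging.get_calibration("wrist")
print(plane(c,(376.75,124.8),.2145), "model",peg)
hd=np.radians(-7);l=.2
Rb=Rn.from_euler("ZY",[hd,-l]).as_matrix(); P=np.r_[piv(.369),Zp];n=Rb[:,2]; p0=P+n*.0025
W=[]
for uv in[(314.2,152.1),(314.2,183.1)]:
    o,d=ray(c,uv);q=o+d*((p0-o)@n)/(d@n);print(Rb.T@(q-P)*1000);W.append(q)
# f image peg check: camera pose from TCP at that time
s=ctrl.read_state();R0=Rn.from_euler("xyz",s["tcp_rot"],degrees=True).as_matrix()
X=np.eye(4);X[:3,:3]=R0;X[:3,3]=s["eef_pos"];H=np.linalg.inv(X)@c["pose"]
Y=np.eye(4);Y[:3,:3]=Rn.from_euler("xyz",[-90,50.9,-11],degrees=True).as_matrix();Y[:3,3]=[.5425,.0731,.2909]
c2=dict(c);c2["pose"]=Y@H
print("from f:",plane(c2,(461.5,70),.2145))
E
```

```text
[0.4994 0.1239 0.2145] model [0.4975 0.1237]
[143.9478  -0.6452   2.5   ]
[158.547   -0.5981   2.5   ]
from f: [0.499  0.1234 0.2145]
```

```bash
python3 - <<'E'
from path import *
from scipy.optimize import brentq
pg=np.array([.4982,.1245])
th=brentq(lambda t:np.linalg.norm(piv(t)-pg)-.15,0,.8);d=pg-piv(th);hd=np.arctan2(d[1],d[0]);print(th,np.degrees(hd))
A=(.369,np.radians(-7),.2);B=(th,hd,.2)
path(A,B,5,A=A);print()
path(B,(th,hd,.13),3,A=A)
print();path((th,hd,.13),(th,hd,0),6,A=(th,hd,.13))
E
```

```text
0.36510173466746343 2.674473066038795
[np.float64(0.1), np.float64(-0.1), np.float64(4.9), np.float64(-1.3), np.float64(-1.5), np.float64(0.0)]
[np.float64(-0.0), np.float64(0.0), np.float64(9.8), np.float64(-2.5), np.float64(-2.9), np.float64(0.0)]
[np.float64(-0.2), np.float64(0.2), np.float64(14.6), np.float64(-3.8), np.float64(-4.4), np.float64(0.0)]
[np.float64(-0.5), np.float64(0.4), np.float64(19.5), np.float64(-5.0), np.float64(-5.9), np.float64(-0.0)]
[np.float64(-1.0), np.float64(0.8), np.float64(24.3), np.float64(-6.3), np.float64(-7.4), np.float64(-0.0)]

[np.float64(3.2), np.float64(1.8), np.float64(24.8), np.float64(-6.4), np.float64(-7.3), np.float64(1.3)]
[np.float64(7.4), np.float64(2.8), np.float64(25.2), np.float64(-6.5), np.float64(-7.2), np.float64(2.7)]
[np.float64(11.5), np.float64(3.9), np.float64(25.6), np.float64(-6.5), np.float64(-7.1), np.float64(4.0)]

[np.float64(3.9), np.float64(0.9), np.float64(0.0), np.float64(0.0), np.float64(0.0), np.float64(1.2)]
[np.float64(7.8), np.float64(1.8), np.float64(0.0), np.float64(0.0), np.float64(0.0), np.float64(2.5)]
[np.float64(11.7), np.float64(2.8), np.float64(0.0), np.float64(-0.0), np.float64(-0.0), np.float64(3.7)]
[np.float64(15.6), np.float64(3.9), np.float64(0.0), np.float64(0.0), np.float64(0.0), np.float64(5.0)]
[np.float64(19.4), np.float64(5.1), np.float64(0.0), np.float64(-0.0), np.float64(-0.0), np.float64(6.2)]
[np.float64(23.2), np.float64(6.4), np.float64(0.0), np.float64(0.0), np.float64(-0.0), np.float64(7.4)]
```

step_arm:
  deltas:
    - [0, 0, 5, -1.3, -1.5, 0, 1]
    - [0, 0, 10, -2.5, -2.9, 0, 1]
    - [0, 0, 14.5, -3.8, -4.4, 0, 1]
    - [-0.5, 0.5, 19.5, -5, -5.9, 0, 1]
    - [-1, 1, 24.5, -6.3, -7.4, 0, 1]
    - [3, 2, 25, -6.4, -7.3, 1.3, 1]
    - [7.5, 3, 25, -6.5, -7.2, 2.7, 1]
    - [11.5, 4, 25.5, -6.5, -7.1, 4, 1]
    - [11.5, 4, 25.5, -6.5, -7.1, 4, 1]

```text
time: 7.75
eef_pos: [0.5023, 0.1233, 0.3093]
tcp_rot: [-90.0, 44.6, 2.7]
contact_force: [0.2, 1.3, -1.1]
opening: 0.0138
```

```bash
python3 - <<'E'
from path import *
s=ctrl.read_state();print(s["eef_pos"],s["tcp_rot"],s["contact_force"],s["opening"],s["time"])
print(tool(.3651,np.radians(2.674),.13)[0])
c=imaging.get_calibration("wrist");im=imaging.camera("wrist")
cv2.imwrite("pics/h_crop.png",cv2.resize(im[70:230,240:420],None,fx=4,fy=3.75,interpolation=cv2.INTER_NEAREST))
print(proj(c,np.r_[.4994,.1239,.2145]))
E
```

```text
[0.5023 0.1233 0.3093] [-89.9909  44.5923   2.6535] [ 0.2266  1.3037 -1.0882] 0.013785554530686505 7.75
[0.502  0.1247 0.3085]
[314.2796 145.2526]
```

View pics/h_crop.png

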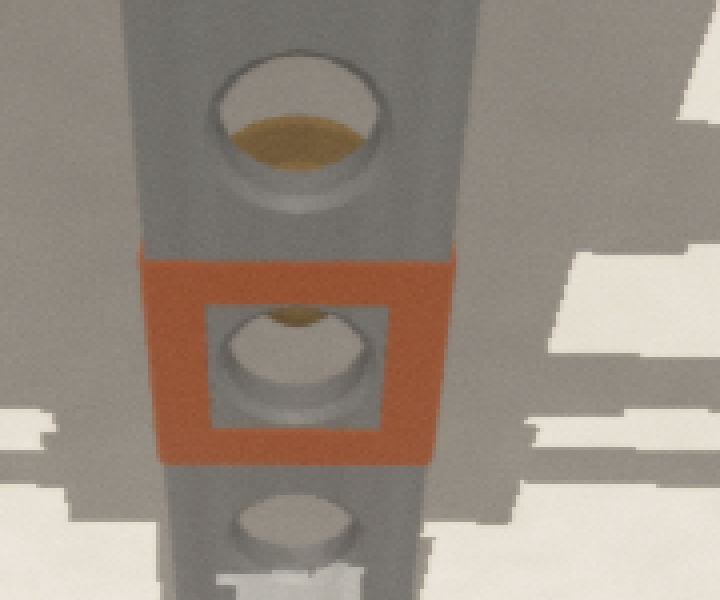

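step_arm:
  deltas:
    - [4, 1, 0, 0, 0, 1.2, 1]
    - [8, 2, 0, 0, 0, 2.5, 1]
    - [11.5, 3, 0, 0, 0, 3.7, 1]
    - [11.5, 3, 0, 0, 0, 3.7, 1]

```text
time: 8.3
eef_pos: [0.5085, 0.1236, 0.299]
tcp_rot: [-90.0, 48.3, 2.7]
contact_force: [0.3, 0.9, -0.3]
opening: 0.0137
```

```bash
python3 - <<'E'
from path import *
s=ctrl.read_state();print(s["eef_pos"],s["tcp_rot"],s["contact_force"],s["opening"],s["time"])
c=imaging.get_calibration("wrist");im=imaging.camera("wrist")
cv2.imwrite("pics/i_crop.png",cv2.resize(im[70:230,240:420],None,fx=4,fy=3.75,interpolation=cv2.INTER_NEAREST))
E
```

```text
[0.5085 0.1236 0.299 ] [-89.969   48.2968   2.6729] [ 0.3167  0.9426 -0.2851] 0.013652433398138453 8.3
```

View pics/i_crop.png

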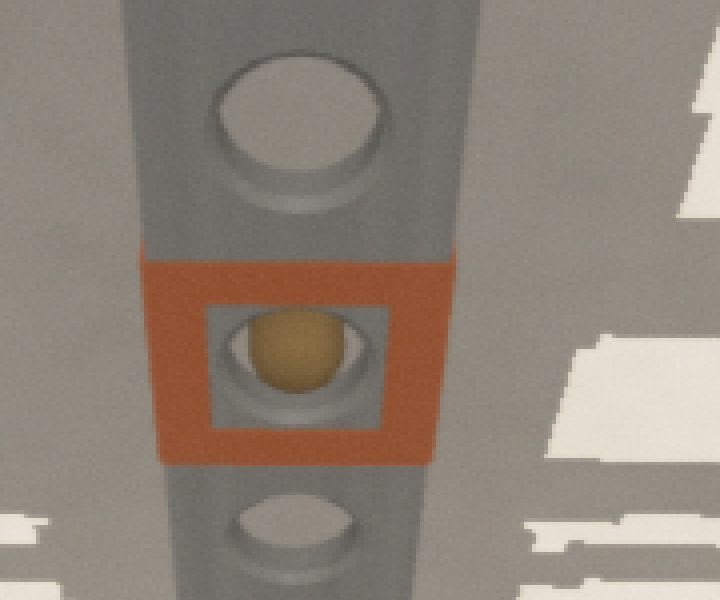

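```bash
python3 - <<'E'
from path import *
t=.3651;h=np.radians(2.674)
path((t,h,.065),(t,h,0),4,A=(t,h,.065))
E
```

```text
[np.float64(2.9), np.float64(0.6), np.float64(-0.0), np.float64(-0.0), np.float64(-0.0), np.float64(0.9)]
[np.float64(5.9), np.float64(1.3), np.float64(0.0), np.float64(0.0), np.float64(0.0), np.float64(1.9)]
[np.float64(8.8), np.float64(2.0), np.float64(0.0), np.float64(0.0), np.float64(0.0), np.float64(2.8)]
[np.float64(11.7), np.float64(2.8), np.float64(0.0), np.float64(-0.0), np.float64(-0.0), np.float64(3.7)]
```

step_arm:
  deltas:
    - [3, 0.5, 0, 0, 0, 0.9, 1]
    - [6, 1.5, 0, 0, 0, 1.9, 1]
    - [9, 2, 0, 0, 0, 2.8, 1]
    - [11.5, 3, 0, 0, 0, 3.7, 1]
    - [11.5, 3, 0, 0, 0, 3.7, 1]

```text
time: 8.98
eef_pos: [0.5137, 0.1238, 0.2885]
tcp_rot: [-90.0, 52.0, 2.7]
contact_force: [1.2, 0.6, 0.0]
opening: 0.0134
```

```bash
python3 - <<'E'
from path import *
s=ctrl.read_state();print(s["eef_pos"],s["tcp_rot"],s["contact_force"],s["opening"],s["time"])
print(tool(.3651,np.radians(2.674),0)[0])
c=imaging.get_calibration("wrist");im=imaging.camera("wrist")
cv2.imwrite("pics/j_crop.png",cv2.resize(im[70:230,240:420],None,fx=4,fy=3.75,interpolation=cv2.INTER_NEAREST))
E
```

```text
[0.5137 0.1238 0.2885] [-89.9701  51.9808   2.6777] [1.1712 0.6481 0.0321] 0.013422737145169967 8.975
[0.5141 0.1252 0.2876]
```

View pics/j_crop.png

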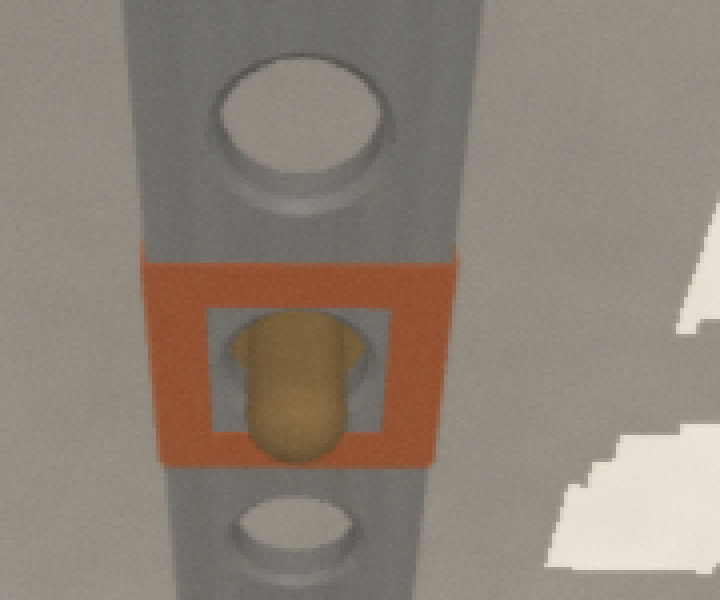

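step_arm:
  deltas:
    - [0, 0, 0, 0, 0, 0, -0.2]
    - [0, 0, 0, 0, 0, 0, -0.2]
    - [0, 0, 0, 0, 0, 0, -0.2]
    - [0, 0, 0, 0, 0, 0, -0.2]
    - [0, 0, 0, 0, 0, 0, -0.2]
    - [0, 0, 0, 0, 0, 0, -0.2]
    - [0, 0, 0, 0, 0, 0, -0.2]
    - [0, 0, 0, 0, 0, 0, -0.2]

```text
time: 10.02
eef_pos: [0.5134, 0.1238, 0.2885]
tcp_rot: [-90.0, 52.0, 2.7]
contact_force: [-0.1, 0.3, 0.3]
opening: 0.0559
```

step_arm:
  deltas:
    - [-8, 0, 0, 0, 0, 0, -0.2]
    - [-20, 0, 0, 0, 0, 0, -0.2]
    - [-40, 0, 0, 0, 0, 0, -0.2]
    - [-65, 0, 0, 0, 0, 0, -0.2]
    - [-90, 0, 0, 0, 0, 0, -0.2]
    - [-120, 0, 0, 0, 0, 0, -0.2]
    - [-150, 0, 0, 0, 0, 0, -0.2]
    - [-150, 0, 0, 0, 0, 0, -0.2]

```text
time: 11.02
eef_pos: [0.4206, 0.1197, 0.4098]
tcp_rot: [-89.9, 51.6, 2.8]
contact_force: [0.3, -0.5, -1.0]
opening: 0.0559
```

```bash
python3 - <<'E'
from path import *
s=ctrl.read_state();print(s["eef_pos"],s["contact_force"],s["opening"],s["time"])
for n in ("wrist","top","scene"):
    im=imaging.camera(n); cv2.imwrite(f"pics/k_{n}.png",cv2.convertScaleAbs(im,alpha=1.3))
E
```

```text
[0.4206 0.1197 0.4098] [ 0.3281 -0.5314 -1.002 ] 0.05592184537064729 11.025
```

View pics/k_wrist.png

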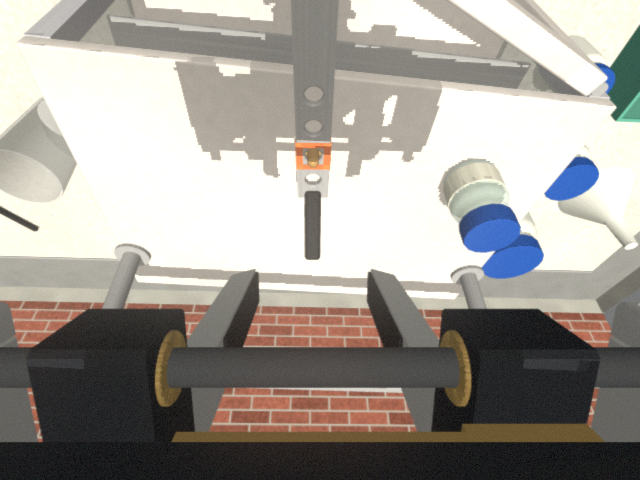

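View pics/k_scene.png

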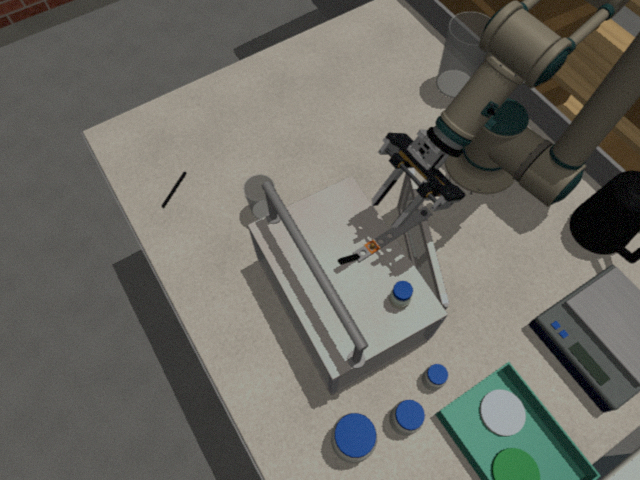

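View pics/k_top.png

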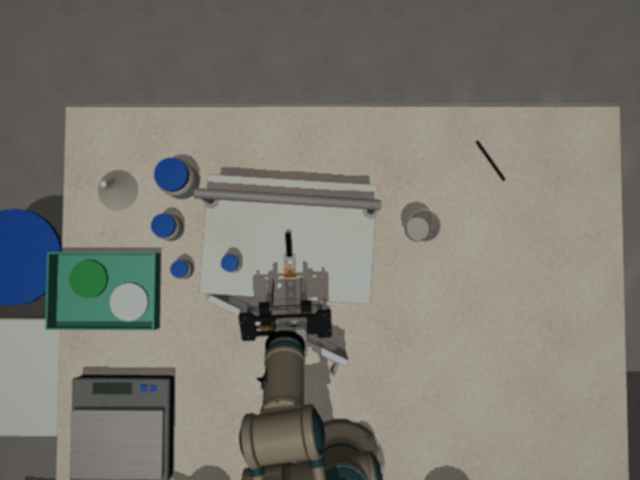

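```bash
python3 - <<'E'
from path import *
c=imaging.get_calibration("wrist");im=imaging.camera("wrist")
cv2.imwrite("pics/l_crop.png",cv2.resize(im[100:260,240:400],None,fx=4.5,fy=3.75,interpolation=cv2.INTER_NEAREST))
t=.3651;h=np.radians(2.5);u=np.array([np.cos(h),np.sin(h)])
o=[x for x in comps(im,(3,120,60),(25,255,255),200) if x[1][1]<230];print(o)
print("flat frame ctr",proj(c,np.r_[piv(t)+.15*u,.208]),"10mm higher",proj(c,np.r_[piv(t)+.15*u,.218]))
print("grip far end flat",proj(c,np.r_[piv(t)+(.216+.032*np.cos(.61))*u,Zp+.018+.0183]))
for n in("top","scene"):
    im=imaging.camera(n);print(n,[(a,c) for a,c,_ in comps(im,(105,120,40),(130,255,255),200)])
E
```

```text
[(np.int32(596), array([313.5, 161.6]), array([296, 148,  36,  27], dtype=int32))]
flat frame ctr [313.704  160.5768] 10mm higher [313.7354 169.2317]
grip far end flat [313.3046 265.5185]
top [(np.int32(865), array([171.1, 174. ])), (np.int32(4519), array([ 23.9, 255.5])), (np.int32(424), array([163. , 225.1])), (np.int32(216), array([229.5, 262.4])), (np.int32(217), array([178.9, 268.5]))]
scene [(np.int32(292), array([402.4, 290.2])), (np.int32(313), array([437.1, 373.8])), (np.int32(666), array([409.5, 414.4])), (np.int32(1406), array([354.9, 435. ]))]
```

View pics/l_crop.png

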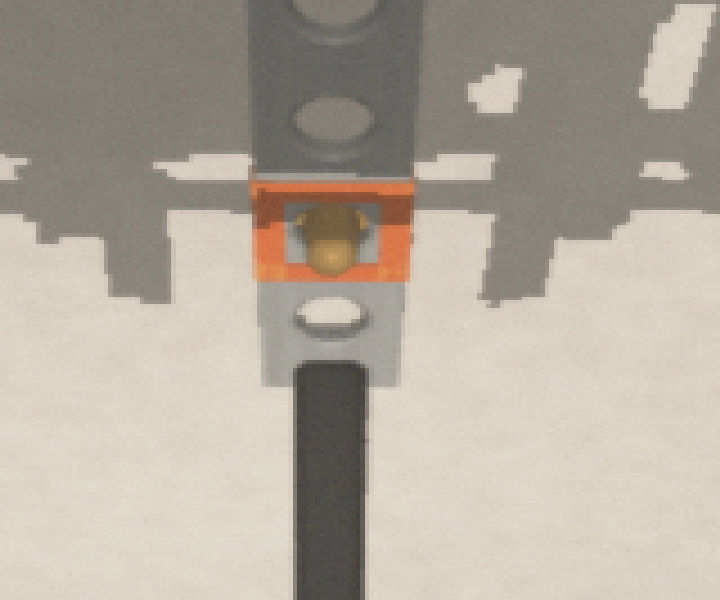

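The peg stands up through the orange-framed hole. The frame is at (313.5, 161.6), about 1 px from where a flat bar should appear. The jar and canister lids have not moved.

```bash
python3 -c "
from station import ctrl
print(ctrl.job_done(), ctrl.read_state()['time'])"
```

```text
the job is handed in; nothing more can be done
the job is handed in; nothing more can be done
```

The door is propped ajar: the stay bar's orange-framed hole is over the brass peg, the bar lies flat, and the gripper has let go and backed about 150 mm clear. I pinched the black grip with the gripper leaned back 38°. Then I swung the door open to about 0.37 rad, lifted the bar over the peg and lowered it on. The job took about 11 s, and the force readings after each move stayed under about 2 N.

**Last checks**
- **Bar on the peg:** the wrist picture after release shows the peg standing up through the orange-framed hole. The frame is within about 1 px of where a flat bar should appear; 10 mm of lift would shift it about 9 px.
- **Jar and canisters:** their lids are within 0.1 px of where they started in the top and scene views.
- **Beaker:** I only checked it by eye. It stands as before in both views, though the arm partly covers one of them.

**Disagreement:** the wrist view put the peg about 2 mm further in x than the fixed cameras did. I corrected for this before lowering the bar.

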